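Close the candy box and tuck in its tab

ROBOT

A 6-joint arm with a two-finger parallel gripper is mounted at the origin on the work surface. World frame = base frame: x ahead of the robot, y to its left, z up, the work surface at z = 0. Lengths are in m, angles in rad, forces in N, time in s.
With the tool pointing down it reaches from about 0.325 to 0.9 m from the base axis. Payload 6.1 kg.
Tool frame: the origin (TCP) lies at the very end of the fingers, on their centre line; the grasp point (between the pads) lies grip_point_offset behind it (grip_point_offset is the distance from the TCP to the grasp point, in m); z points along the fingers, y is the line along which they close (so a half turn about z gives the same grasp; the last joint's range is limited). The gripper opens to 87 mm and grips with 3 to 60 N. Pads are 19 mm wide; open, the fingers measure 117 mm over their backs; the gripper's body (75 mm by 190 mm) begins 51 mm behind the grasp point.
Start: joints at [-1.258, 0.22, 1.526, -0, 1.395, -0.126], TCP at [0.266, -0.566, 0.223] pointing down, gripper open.
Joint ranges: [-2.98, 2.98], [-0.91, 2.08], [0.09, 2.57], [-1.24, 4.39], [0.2, 2.65], [-2.68, 2.68]. Speed limits (rad/s): [2.57, 2.57, 3.01, 3.14, 3.14, 3.14].

INTERFACE

Orientations are given as [roll, pitch, yaw] about the fixed x, y, z axes, in that order (R = Rz(yaw) Ry(pitch) Rx(roll)).
In Python, from plant import observe, snapshot, camera_info, finish_job, grip_point_offset gives the robot as it stands. The module is installed in compiled form; this text tells all that it offers.
- The arm moves only by the tool arm_command, never from a script. Its argument "steps" is text: rows parted by semicolons, each of 7 numbers parted by spaces: the opening, from 0 (shut) to 1 (fully open), then the shift along the world's x, y, z scaled (see below), then the turn, a rotation vector about the world's x, y, z scaled (see below). A call has 1 to 20 rows; each row shifts and turns the commanded pose from where the row before left it; what a row does not reach is not made up. The controller multiplies each number of a shift by 25 mm and each number of a turn by 0.12 rad. A row lasts 1/12 s, in which the tool goes at most 41.7 mm and 7.16 degrees, less where a joint would pass 70% of its speed; a pose out of reach is approached as far as the arm can. A call with a number of a shift or a turn outside -1 to 1 is refused whole. A call with a gripper value outside its range is refused whole. The fingers move at their own pace and stop on an object; "force" is the grip in N (left out, the last holds). Time passes only in rows, so rows that do not move let the fingers close. It gives the time, the measured TCP pose, the force, the opening and the grip force at its end, in the units of the state.
- observe(): the state, without advancing time (a new reading comes with each control period).
- snapshot(name): name is "side" or "top"; returns the picture (480x640x3 uint8, red, green, blue); there is no depth.
- camera_info(name): a dict with "fx", "fy", "cx", "cy" (pixels), "D" ([k1, k2, p1, p2, k3] as OpenCV has them; the pictures are not rectified), "pose" (4x4, takes a point from camera to world coordinates). Camera axes: x right, y up, looking along -z (the intrinsics and any distortion apply to the point x, -y, -z); pixel columns grow to the right and rows downward; lengths in m; the calibration is good to about 2 mm. A picture is of the moment at which its call begins. camera_info takes no time and is no camera call.
- finish_job(): hands the job in; it is judged then, once.
The state is a dict: "t": time; "joints": joint angles; "dq": joint speeds; "joint_efforts": joint torques, N m; "eef_pos": TCP position; "eef_rot": TCP orientation; "wrist_force": force on the tool from outside, world axes, zero at the start; "wrist_torque": the same for the moment, N m; "width": finger opening in m; "grasp_force": force on a finger pad.
Only numpy, scipy, OpenCV 4.12 (cv2) and the standard library are available. Lean on these libraries where they do the work, as an engineer would, in place of code of your own. Each camera call takes 0.05 s, during which the arm holds its last target. There are 200 camera calls.

TASK

Close the clear candy box on the sideboard: press its raised lid fully down, then fold the wide steel tab on the lid's front edge down over the front of the box and push it in until its turned-in edge is tucked beneath the steel lip on the front wall. It is all done with light pushes of the fingertips, because acrylic cracks: do not pinch the tab or throw the lid back open, and do not lift, tip or shove the box along. Leave the other things where they stand.

Things in the scene. Friction and masses are not known exactly. Their poses are not given: they have to be found in the camera images.
- candy_box: Clear acrylic box full of wrapped sweets, about 2.3 kg, loose, on four rubber feet. 150 mm deep (its x) x 220 mm wide (its y) x 84 mm high to the rim, walls 4 mm. Origin: centre of its underside, on the table. Its front, with the tab and the lip, faces its own -x, which points away from the robot, towards the far side of the table; its z is up.
- lid (a joint): Angle of the lid in rad: 0 = fully shut on the rim, growing as the lid's front edge rises; limit 1.3. A stiff hinge: it stays where it is left; 1 to 3 N at the front edge push it down. A clear flat panel 4 mm thick, 220 mm wide; from the hinge axis to its front edge 168 mm, to the tab's pivot 169.5 mm.
- lid_hinge (a point): Midpoint of the lid's hinge axis on the box's back rim: 77.5 mm behind the box's centre (its +x) and 86 mm above the table. The axis runs along the box's y. Shut, the lid's upper face is 88 mm above the table.
- tab (a joint): Angle of the tab about its pivot relative to the lid, in rad: 0 = folded fully home (at right angles to the lid, so hanging straight down in front of the box when the lid is shut), 1.57 = standing straight out in the lid's plane, more = tilted upward; limit 2.3. It stays where it is left and turns with well under 1 N. Home and tucked it rests at about 0 to 0.05.
- tab_pivot (a point): Midpoint of the tab's pivot, along the lid's front edge (parallel to the box's y). With the lid shut: 92 mm in front of the box's centre (its -x), 86 mm above the table.
- tab_face: The tab's steel outer face: 100 mm wide (along the pivot) and 28 mm long from the pivot to its free edge, centred on the box's width. Origin on the pivot's midpoint; own -z points from the pivot to the free edge, own -x is the outward side, 4 mm from the pivot's axis.
- tab_hook: The strip on the tab's inner side whose end, near the free edge, is turned in by 13 mm (own +x) and ends in an upturned bead. Same origin and axes as the outer face.
- tab_edge (a point): The bead along the tab's turned-in edge, 5 mm thick, 88 mm wide: own x +11 mm, own z -19 mm from the pivot. With the lid shut it meets the lip at a tab angle of about 0.4; up to about 9 N pushed on the tab's face make the springy lip give and the edge slip beneath, where it stays. It can only get there with the lid fully shut.
- lip_edge (a point): The down-turned bead, 5 mm thick, 80 mm wide, along the outer edge of the steel retaining lip on the box's front wall: 86 mm in front of the box's centre (its -x), 68 mm above the table. The lip flexes upward by up to 4 mm and springs back.
- tureen: Bystander: covered white ceramic tureen, 232 mm across, 264 mm over its handles, 180 mm high. Origin at the centre of its underside.
- wooden_press: Bystander: wooden tortilla press, 240 x 200 mm boards with a lever along its x, 330 mm long and 75 mm high overall. Origin at the centre of its underside.
- cake_lifter: Bystander: stainless cake lifter lying flat, 285 mm long along its x (from -141 to +138 mm), 60 mm wide, up to 25 mm high.
- coffee_cup: Bystander: small white cup, 62 mm across, 58 mm high, handle at its +y. Origin at the centre of its underside.
- napkin_ring: Bystander: wooden napkin ring lying flat, 48 mm across, 32 mm high. Origin at the centre of its underside.
- sugar_pot: Bystander: lidded white sugar pot, 88 mm across, 96 mm high. Origin at the centre of its underside.
- pepper_mill: Bystander: dark wooden pepper mill, 54 mm across, 138 mm high. Origin at the centre of its underside.

How it is judged:
By the outcome, as a careful person would: the job done as asked, in the order asked, and still so for the second after the job is handed in, with the robot touching nothing.
It also fails if it takes over 48 s, if anything falls off the work surface, if the arm or the gripper's body presses on something with over 40 N, if the wrist force passes 120 N, or if a joint passes its speed limit or range.

## Working session

There is one attempt and no reset: what is moved stays moved. The work goes in short steps, Python scripts to look and compute and a tool call to move; the robot and the scene stay as the last step left them, time stands still between calls to the robot, and variables do not carry over. Pictures are saved under pics/ and viewed, at most 10 in all, crops included, and the job is handed in when it is done.

Besides the shell and the picture viewer there is one more tool, called after "Request:" in YAML: its name, and indented under it one key for each argument. arm_command: Moves the arm, as the interface text tells. Its arguments: {"type":"object","properties":{"steps":{"type":"string"},"force":{"type":"number"}},"required":["steps"]}

```bash
mkdir -p pics; python3 - <<'E'
from plant import *
import cv2
for n in("side","top"):
    cv2.imwrite(f"pics/{n}0.png",snapshot(n)[:,:,::-1]); c=camera_info(n); print(n,{k:(v.round(3).tolist() if hasattr(v,'round') and hasattr(v,'tolist') else v) for k,v in c.items()})
s=observe();print(s['eef_pos'],s['eef_rot'],s['width'],s['t'],grip_point_offset)
E
```

```text
side {'fx': 488.30292323595467, 'fy': 488.30292323595467, 'cx': 322.9964777019547, 'cy': 238.4538789860714, 'D': [0.026, 0.0, 0.0, 0.0, 0.0], 'pose': [[0.92, -0.267, 0.288, 1.003], [0.392, 0.588, -0.707, -1.018], [0.019, 0.764, 0.645, 1.018], [0.0, 0.0, 0.0, 1.0]]}
top {'fx': 447.28953380183856, 'fy': 447.28953380183856, 'cx': 317.5194880365834, 'cy': 239.72983655633263, 'D': [0.024, 0.0, 0.0, 0.0, 0.0], 'pose': [[0.018, 0.988, -0.151, 0.427], [-1.0, 0.015, -0.017, -0.013], [-0.014, 0.151, 0.988, 1.278], [0.0, 0.0, 0.0, 1.0]]}
[ 0.2653587  -0.56527235  0.22155444] [-3.13989749e+00 -2.19146484e-04  4.38786982e-01] 0.08680020450118747 0.1 0.0187
```

View pics/side0.png

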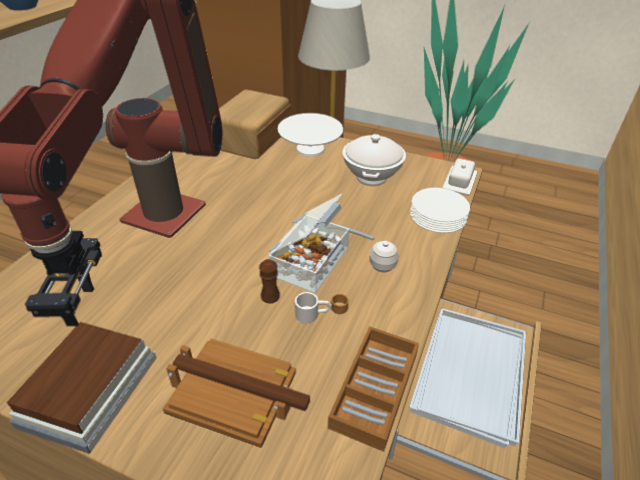

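View pics/top0.png

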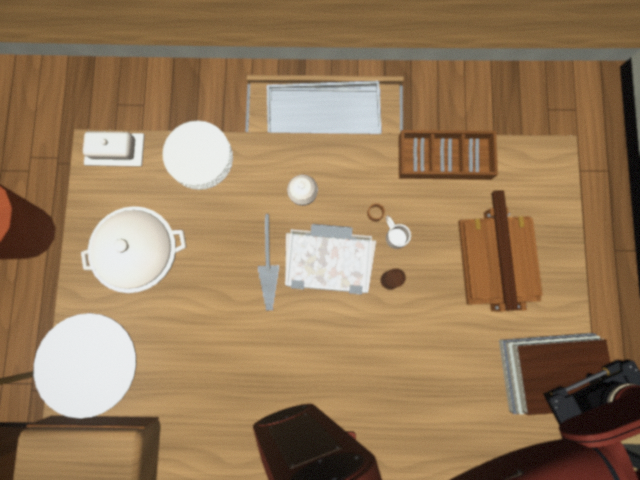

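The box is at about top (330,262) and side (310,245). The mill, cup, ring, sugar pot and cake lifter stand around it. I'll zoom in on both views.

```bash
python3 - <<'E'
import cv2,numpy as np
a=cv2.imread("pics/side0.png")[180:300,250:410]; b=cv2.imread("pics/top0.png")[200:320,250:410]
cv2.imwrite("pics/z.png",np.vstack([cv2.resize(x,(800,600),interpolation=cv2.INTER_CUBIC)[:, :] for x in (a,)]))
cv2.imwrite("pics/z2.png",cv2.resize(b,(800,600),interpolation=cv2.INTER_CUBIC))
E
```

```text
(no output)
```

View pics/z.png

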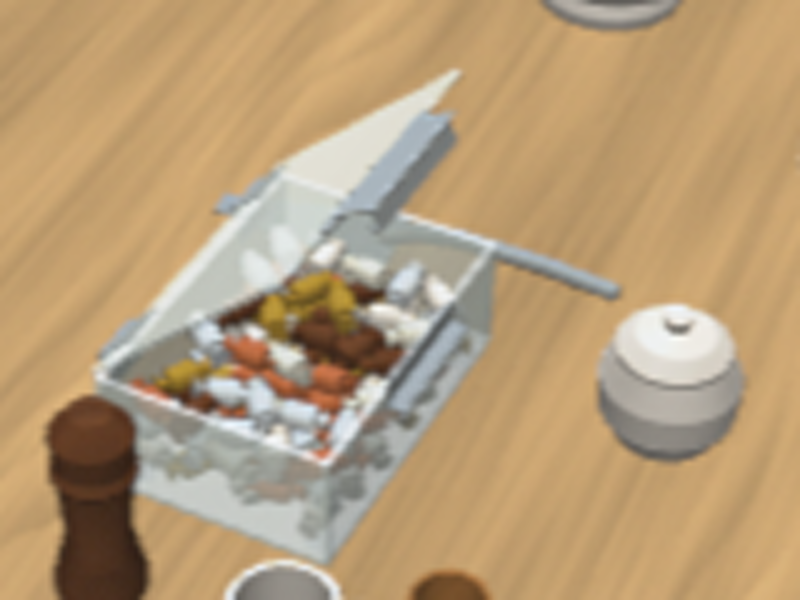

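View pics/z2.png

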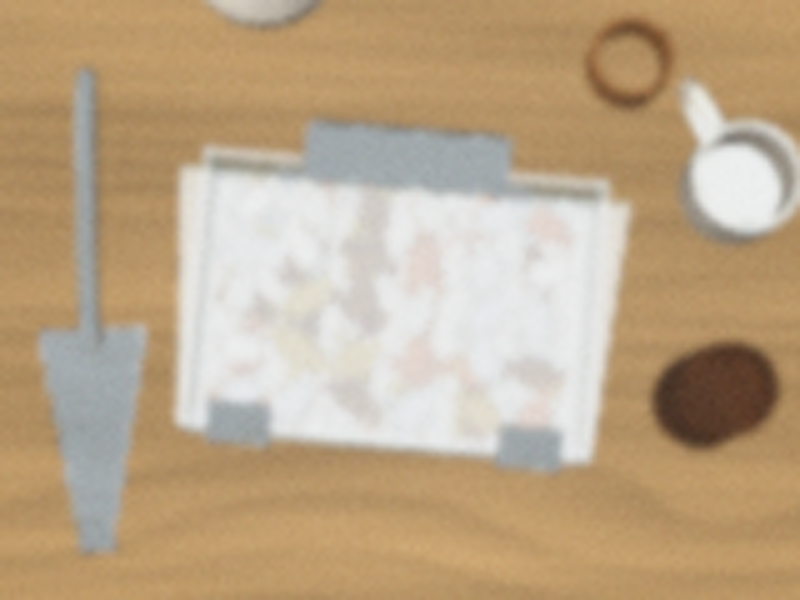

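The zooms show the lid standing well open, with its hinges on the robot side. The tab is at top-crop (310–510, 122–190) and side-crop (335–455, 112–230). Now I'll compute the pose.

```bash
cat > h.py <<'E'
from plant import *
import cv2,numpy as np
def ray(n,px):
    c=camera_info(n);P=np.array(c['pose']);K=np.array([[c['fx'],0,c['cx']],[0,c['fy'],c['cy']],[0,0,1.]])
    u=cv2.undistortPoints(np.array([[px]],float),K,np.array(c['D']))[0,0]
    return P[:3,3],P[:3,:3]@np.array([u[0],-u[1],-1.])
def onz(n,px,z):
    o,d=ray(n,px);return o+d*(z-o[2])/d[2]
def tri(ps,pt):
    o,d=ray("side",ps);q,e=ray("top",pt)
    s=np.linalg.lstsq(np.c_[d,-e],q-o,rcond=None)[0];a,b=o+d*s[0],q+e*s[1]
    return (a+b)/2,np.linalg.norm(a-b)
def proj(n,p):
    c=camera_info(n);P=np.array(c['pose']);q=P[:3,:3].T@(np.array(p)-P[:3,3]);q=q*[1,-1,-1]
    K=np.array([[c['fx'],0,c['cx']],[0,c['fy'],c['cy']],[0,0,1.]])
    return cv2.projectPoints(q[None],np.zeros(3),np.zeros(3),K,np.array(c['D']))[0].ravel()
S=lambda x,y:(250+(x-2)/5,180+(y-2)/5)
T=lambda x,y:(250+(x-2)/5,200+(y-2)/5)
E
python3 - <<'E'
from h import *
np.set_printoptions(precision=4,suppress=True)
r={k:onz("side",S(*v),.084) for k,v in dict(bn=(98,378),fn=(328,466),ff=(495,245),bf=(285,172)).items()}
for k,v in r.items():print(k,v)
print("top ff,fn",onz("top",T(205,148),.084),onz("top",T(610,182),.084))
print("bottom fn",onz("side",S(328,564),0.))
print("edges",[np.linalg.norm(r[a]-r[b]).round(4) for a,b in("bn fn","fn ff","ff bf","bf bn")for a,b in[(a,b)]] if 0 else [np.linalg.norm(r[a]-r[b]).round(4) for a,b in(("bn","fn"),("fn","ff"),("ff","bf"),("bf","bn"))])
print("lid far",tri(S(460,70),T(180,167)));print("lid near (top px), guess",tri(S(330,225),T(630,203)))
for z in(.15,.18,.2):print(z,onz("top",T(180,167),z),onz("top",T(630,203),z))
print("tab a", tri(S(450,116),T(310,122)), tri(S(440,112),T(310,122)))
print("tab pivot", tri(S(428,112),T(308,178)))
# objects
for n,px in dict(mill=(393,279)).items():print(n,onz("top",px,.138))
print("cup",onz("top",(398,236),.058),"ring",onz("top",(376,213),.032),"sugar",onz("top",(301,188),.096),"lifter handle",onz("top",T(85,75),.02),onz("top",T(92,550),.0))
E
```

```text
bn [ 0.4757 -0.1255  0.084 ]
fn [ 0.6235 -0.1373  0.084 ]
ff [0.6386 0.0802 0.084 ]
bf [0.4922 0.0936 0.084 ]
top ff,fn [0.6369 0.0805 0.084 ] [ 0.6217 -0.1388  0.084 ]
bottom fn [ 0.6217 -0.1312  0.    ]
edges [np.float64(0.1483), np.float64(0.218), np.float64(0.147), np.float64(0.2197)]
lid far (array([0.6076, 0.0838, 0.2017]), np.float64(0.0021612675093512328))
lid near (top px), guess (array([ 0.6011, -0.1254,  0.2346]), np.float64(0.030922693736992187))
0.15 [0.6153 0.0879 0.15  ] [ 0.6002 -0.142   0.15  ]
0.18 [0.6102 0.0852 0.18  ] [ 0.5956 -0.1385  0.18  ]
0.2 [0.6069 0.0834 0.2   ] [ 0.5925 -0.1363  0.2   ]
tab a (array([0.6271, 0.0198, 0.2172]), np.float64(0.00014908849701563957)) (array([0.6242, 0.0185, 0.2204]), np.float64(0.004941743388782276))
tab pivot (array([0.6063, 0.0232, 0.2102]), np.float64(0.012273402215047574))
mill [ 0.5032 -0.1872  0.138 ]
cup [ 0.627 -0.214  0.058] ring [ 0.6965 -0.1567  0.032 ] sugar [0.7491 0.0543 0.096 ] lifter handle [0.6897 0.1557 0.02  ] [0.4201 0.1448 0.    ]
```

Request:
arm_command:
  steps: "0 0.5 0.9 0.5 0 0 -0.86;0 0.5 0.9 0.5 0 0 -0.86;0 0.5 0.9 0.5 0 0 -0.86;0 0.5 0.9 0.5 0 0 -0.86;0 0.5 0.9 0 0 0 -0.86;0 0.5 0.9 0 0 0 0;0 0.5 0.9 0 0 0 0;0 0.5 0.9 0 0 0 0;0 0.5 0.9 0 0 0 0;0 0.5 0.9 0 0 0 0;0 0.5 0.9 0 0 0 0;0 0.5 0.9 0 0 0 0;0 0.5 0.9 0 0 0 0;0 0.5 0.9 0 0 0 0;0 0.5 0.9 0 0 0 0;0 0.5 0.9 0 0 0 0;0 0.5 0.9 0 0 0 0;0 0.5 0.9 0 0 0 0;0 0.5 0.9 0 0 0 0;0 0 0 0 0 0 0"
  force: 20

```text
t: 1.77
eef_pos: [0.5043, -0.1346, 0.2721]
eef_rot: [-3.139, -0.0, -0.074]
wrist_force: [-0.6, -0.2, -0.8]
width: 0.0008
grasp_force: 0.0
```

Request:
arm_command:
  steps: "0 0.47 0.74 0 0 0 0;0 0.47 0.74 0 0 0 0;0 0.47 0.74 0 0 0 0;0 0.47 0.74 0 0 0 0;0 0.47 0.74 0 0 0 0;0 0.47 0.74 0 0 0 0;0 0 0 -0.7 0 0 0;0 0 0 -0.7 0 0 0;0 0 0 -0.7 0 0 0;0 0 0 -0.7 0 0 0;0 0 0 0 0 0 0"

```text
t: 2.68
eef_pos: [0.5707, -0.0273, 0.1978]
eef_rot: [-3.141, 0.008, -0.077]
wrist_force: [-0.3, -0.2, -0.6]
width: 0.0006
grasp_force: 0.0
```

```bash
python3 - <<'E'
import numpy as np
# lid-following path: fingertip front corner at r=.15
f=np.array([.9972,-.075]);h=np.array([.4802,-.0165])
for t in np.linspace(.75,-.02,9):
    a=.15*np.cos(t)-.0095-.002*np.sin(t);print(round(t,2),(h+a*f).round(4),round(.086+.15*np.sin(t)+.002,4))
E
```

```text
0.75 [ 0.5788 -0.0239] 0.1902
0.65 [ 0.5883 -0.0246] 0.1792
0.56 [ 0.5966 -0.0253] 0.1674
0.46 [ 0.6038 -0.0258] 0.1548
0.36 [ 0.6097 -0.0262] 0.1415
0.27 [ 0.6144 -0.0266] 0.1278
0.17 [ 0.6177 -0.0268] 0.1137
0.08 [ 0.6197 -0.027 ] 0.0994
-0.02 [ 0.6203 -0.027 ] 0.085
```

Request:
arm_command:
  steps: "0 0.3 0.1 -0.3 0 0 0;0 0.19 0 -0.22 0 0 0;0 0.19 0 -0.22 0 0 0;0 0.17 0 -0.24 0 0 0;0 0.17 0 -0.24 0 0 0;0 0.15 0 -0.25 0 0 0;0 0.15 0 -0.25 0 0 0;0 0.12 0 -0.27 0 0 0;0 0.12 0 -0.27 0 0 0;0 0.09 0 -0.27 0 0 0;0 0.09 0 -0.27 0 0 0;0 0 0 0 0 0 0"

```text
t: 3.68
eef_pos: [0.6163, -0.0245, 0.1304]
eef_rot: [-3.141, 0.003, -0.077]
wrist_force: [-0.3, -0.5, 0.4]
width: -0.0
grasp_force: 0.0
```

Request:
arm_command:
  steps: "0 0.07 0 -0.25 0 0 0;0 0.06 0 -0.25 0 0 0;0 0.05 0 -0.25 0 0 0;0 0.04 0 -0.25 0 0 0;0 0.02 0 -0.25 0 0 0;0 0 0 -0.25 0 0 0;0 0 0 -0.2 0 0 0;0 0 0 -0.1 0 0 0;0 0 0 0 0 0 0"

```text
t: 4.43
eef_pos: [0.623, -0.0247, 0.0883]
eef_rot: [-3.142, 0.0, -0.077]
wrist_force: [-3.1, 0.2, 6.8]
width: 0.0008
grasp_force: 3.5
```

Request:
arm_command:
  steps: "0 0 0 -0.06 0 0 0;0 0 0 0 0 0 0;0 0 0 0.5 0 0 0;0 0 0 0.8 0 0 0;0 0 0 0.8 0 0 0;0 -0.6 0 0.4 0 0 0;0 -0.6 0 0 0 0 0;0 -0.6 0 0 0 0 0;0 0 0 0 0 0 0"

```text
t: 5.18
eef_pos: [0.5759, -0.0245, 0.1485]
eef_rot: [-3.141, 0.002, -0.077]
wrist_force: [0.2, 0.2, -1.0]
width: 0.0004
grasp_force: 0.0
```

```bash
python3 - <<'E'
from h import *
a=snapshot("side")[180:300,250:410,::-1];b=snapshot("top")[200:260,260:400,::-1]
cv2.imwrite("pics/z3.png",cv2.resize(a,(800,600),interpolation=cv2.INTER_CUBIC))
E
```

```text
(no output)
```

View pics/z3.png

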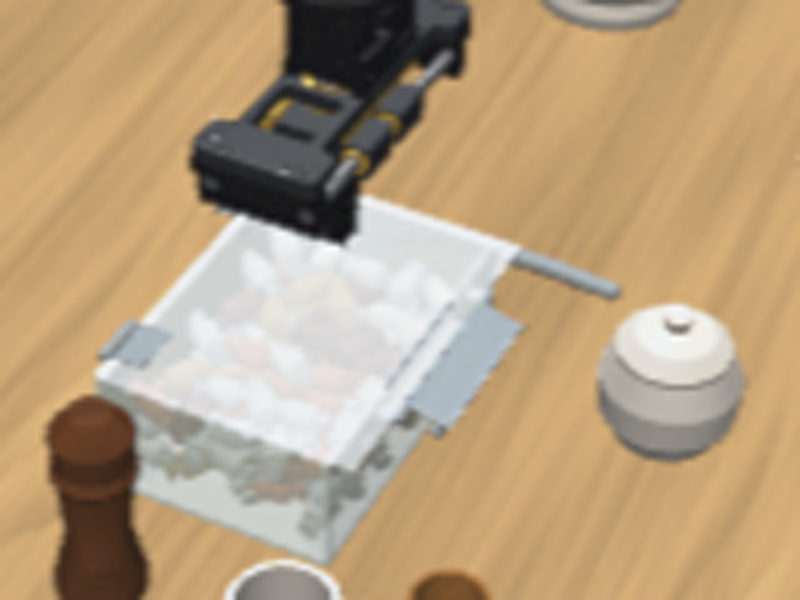

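The lid is down and the box hasn't moved: its corner is still at crop (328,562). The tab sticks out with free corners at crop (440,435) and (525,325). I'll check the lid shut and get the tab angle.

```bash
python3 - <<'E'
from h import *
c=np.array([.5575,-.0223]);f=np.array([.9972,-.075]);l=np.array([.075,.9972])
p=c+f*.0905-l*.11; q=proj("side",[*p,.088]);print("lid fn expected crop",(q-[250,180])*5+2)
for px,s in(((440,435),-.05),((525,325),.05)):
    o,d=ray("side",S(*px)); t=(s+c@l-o[:2]@l)/(d[:2]@l); P=o+d*t; a,z=(P[:2]-c)@f-.092,P[2]-.086
    print("tab free rel pivot",a,z,"angle",np.arctan2(a,-z))
E
```

```text
lid fn expected crop [353.82462397 470.93478328]
tab free rel pivot 0.021807073156653617 -0.010582878367468546 angle 1.1189812214301131
tab free rel pivot 0.027900010305998868 -0.002584966792827076 angle 1.4784089770520839
```

Request:
arm_command:
  steps: "0 0.7 -0.05 0 0 0 0;0 0.7 -0.05 0 0 0 0;0 0.7 -0.05 0 0 0 0;0 0.7 -0.05 0 0 0 0;0 0.7 -0.05 0 0 0 0;0 0.65 -0.05 0 0 0 0;0 0 0 -0.5 0 0 0;0 0 0 -0.5 0 0 0;0 0 0 0 0 0 0"

```text
t: 6.03
eef_pos: [0.6788, -0.0318, 0.1183]
eef_rot: [-3.141, 0.008, -0.077]
wrist_force: [-0.3, 0.0, -1.8]
width: 0.0006
grasp_force: 0.0
```

Down 63 mm, slowly.

Request:
arm_command:
  steps: "0 0 0 -0.5 0 0 0;0 0 0 -0.3 0 0 0;0 0 0 -0.25 0 0 0;0 0 0 -0.25 0 0 0;0 0 0 -0.25 0 0 0;0 0 0 -0.25 0 0 0;0 0 0 -0.25 0 0 0;0 0 0 -0.25 0 0 0;0 0 0 -0.2 0 0 0;0 0 0 0 0 0 0"

```text
t: 6.87
eef_pos: [0.6811, -0.0322, 0.0594]
eef_rot: [-3.141, 0.002, -0.077]
wrist_force: [0.5, -0.3, -0.4]
width: 0.0007
grasp_force: 0.6
```

Request:
arm_command:
  steps: "0 0 0 -0.15 0 0 0;0 -0.12 0.01 0 0 0 0;0 -0.12 0.01 0 0 0 0;0 -0.12 0.01 0 0 0 0;0 -0.12 0.01 0 0 0 0;0 0 0 0 0 0 0"

```text
t: 7.37
eef_pos: [0.6734, -0.0317, 0.0592]
eef_rot: [3.141, -0.01, -0.077]
wrist_force: [12.8, -0.7, -6.1]
width: 0.0006
grasp_force: 6.4
```

Resistance of about 12.8 N arose as the edge met the lip. I'll back off, lower the fingertips and look.

Request:
arm_command:
  steps: "0 0.3 0 0 0 0 0;0 0.2 0 -0.15 0 0 0;0 0 0 -0.2 0 0 0;0 0 0 0 0 0 0"

```text
t: 7.7
eef_pos: [0.6809, -0.031, 0.0468]
eef_rot: [-3.141, 0.003, -0.077]
wrist_force: [-0.6, -0.1, -0.8]
width: 0.0006
grasp_force: 0.0
```

```bash
python3 - <<'E'
from h import *
a=snapshot("side")[180:300,250:410,::-1]
cv2.imwrite("pics/z4.png",cv2.resize(a,(800,600),interpolation=cv2.INTER_CUBIC))
E
```

```text
(no output)
```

View pics/z4.png

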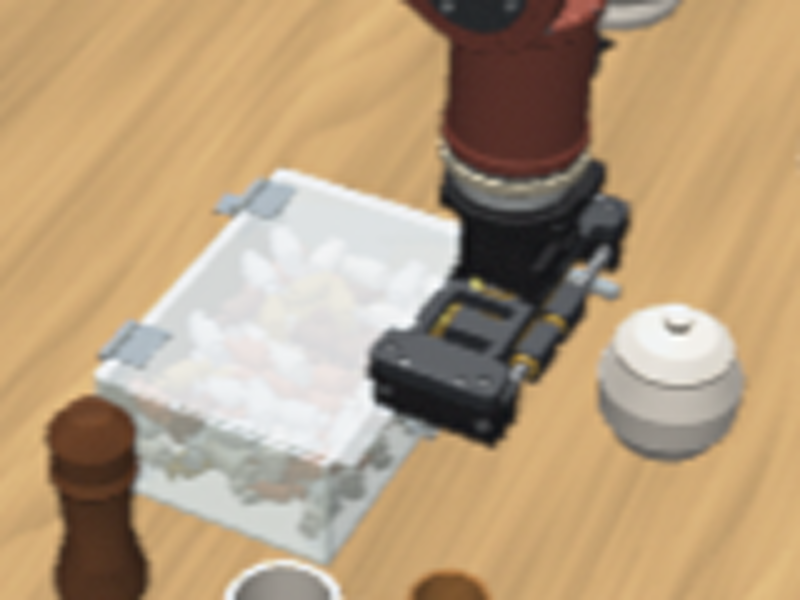

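The box is unmoved and the gripper hides most of the tab. A bit of its near corner shows at about crop (430,432), so I'll compare that with the expected corner per angle.

```bash
python3 - <<'E'
from h import *
c=np.array([.5575,-.0223]);f=np.array([.9972,-.075]);l=np.array([.075,.9972])
for p in(0,.4,.6,.8,1.0,1.2,1.4):
    a=.092+.028*np.sin(p)+.004*np.cos(p);z=.086-.028*np.cos(p)+.004*np.sin(p)
    print(p,[((proj("side",[*(c+f*a+l*s),z])-[250,180])*5+2).round() for s in(-.05,.05)])
im=cv2.imread("pics/z4.png")[400:460,380:460];cv2.imwrite("pics/z5.png",cv2.resize(im,(640,480)))
E
```

```text
0 [array([411., 447.]), array([486., 345.])]
0.4 [array([428., 448.]), array([502., 346.])]
0.6 [array([435., 447.]), array([510., 344.])]
0.8 [array([441., 443.]), array([516., 340.])]
1.0 [array([446., 439.]), array([521., 336.])]
1.2 [array([450., 433.]), array([524., 330.])]
1.4 [array([451., 426.]), array([526., 323.])]
```

View pics/z5.png

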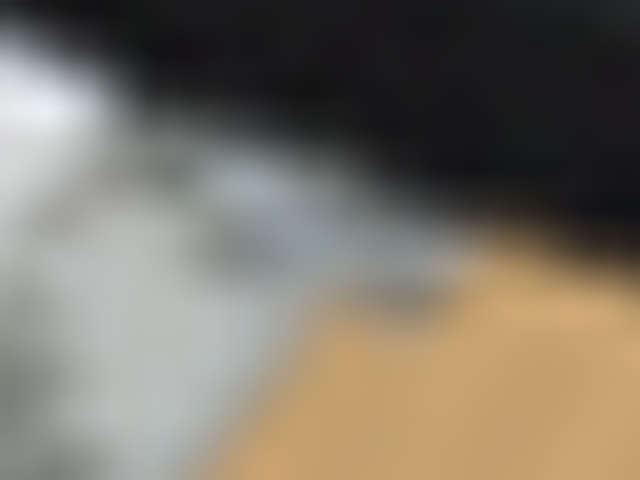

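Request:
arm_command:
  steps: "0 0 0 0.2 0 0 0;0 -0.15 0.01 0 0 0 0;0 -0.12 0.01 0 0 0 0;0 -0.08 0.01 -0.06 0 0 0;0 -0.08 0.01 -0.08 0 0 0;0 0 0 -0.05 0 0 0"

```text
t: 8.25
eef_pos: [0.6727, -0.0306, 0.0498]
eef_rot: [3.141, -0.004, -0.077]
wrist_force: [2.5, -0.3, 0.4]
width: 0.0003
grasp_force: 1.2
```

Request:
arm_command:
  steps: "0 -0.06 0.005 -0.04 0 0 0;0 -0.06 0.005 -0.04 0 0 0;0 -0.06 0.005 -0.04 0 0 0;0 0 0 0 0 0 0"

```text
t: 8.58
eef_pos: [0.667, -0.03, 0.046]
eef_rot: [3.141, -0.0, -0.077]
wrist_force: [3.7, -0.3, 1.7]
width: 0.0007
grasp_force: 1.6
```

Request:
arm_command:
  steps: "0 -0.06 0.005 -0.03 0 0 0;0 -0.06 0.005 -0.03 0 0 0;0 -0.06 0.005 -0.02 0 0 0;0 0 0 0 0 0 0"

```text
t: 8.92
eef_pos: [0.6627, -0.0294, 0.0435]
eef_rot: [-3.141, -0.001, -0.077]
wrist_force: [5.1, -1.2, 0.8]
width: 0.0007
grasp_force: 2.6
```

Request:
arm_command:
  steps: "0 -0.06 0.005 -0.02 0 0 0;0 -0.05 0.005 -0.02 0 0 0;0 -0.05 0.005 0 0 0 0;0 0 0 0 0 0 0"

```text
t: 9.25
eef_pos: [0.6626, -0.0294, 0.0441]
eef_rot: [3.142, -0.01, -0.077]
wrist_force: [15.8, -1.1, -3.6]
width: 0.0004
grasp_force: 8.1
```

It stops hard at exactly the predicted home position. I'll back off, rise and look.

Request:
arm_command:
  steps: "0 0.3 0 0 0 0 0;0 0.4 0 0 0 0 0;0 0.2 0 0.3 0 0 0;0 0 0 0.8 0 0 0;0 0 0 0.9 0 0 0;0 0 0 0.9 0 0 0;0 0 0 0.9 0 0 0;0 0 0 0.9 0 0 0;0 -0.9 0 0.4 0 0 0;0 -0.9 0 0 0 0 0;0 -0.9 0 0 0 0 0;0 -0.9 0 0 0 0 0;0 -0.9 0 0 0 0 0;0 0 0 0 0 0 0;0 0 0 0 0 0 0"

```text
t: 10.5
eef_pos: [0.5672, -0.0289, 0.1702]
eef_rot: [-3.141, 0.002, -0.077]
wrist_force: [0.4, -0.0, 0.9]
width: 0.0007
grasp_force: 0.0
```

```bash
python3 - <<'E'
from h import *
a=snapshot("side")[180:300,250:410,::-1]
cv2.imwrite("pics/z6.png",cv2.resize(a,(800,600),interpolation=cv2.INTER_CUBIC))
E
```

```text
(no output)
```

View pics/z6.png

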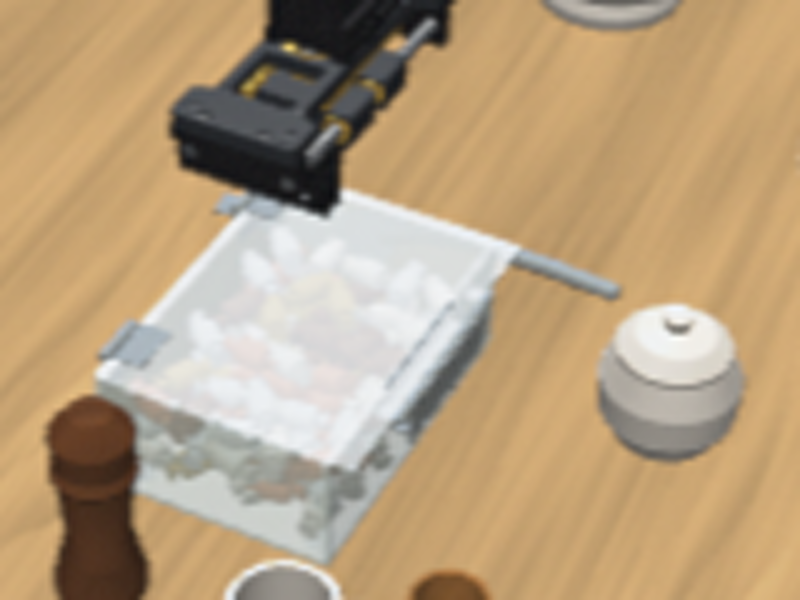

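The tab hangs flush, with its near corner at about crop (402,442), where the home position should be. The lid is still shut, the box unmoved and the bystanders are as before.

```bash
python3 -c "
from plant import *
print(finish_job())"
```

```text
the job is handed in; nothing more can be done
None
```

I closed the box and handed it in at about 10.5 s: the lid is shut and the tab is folded home. The last picture and the fingertip's stop point both match a tucked edge, but I couldn't see it under the lip. Pushes on the tab reached about 16 N, above the roughly 9 N given; the box didn't visibly move.

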